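Clear the chips off a disc mould and lift its cover

ROBOT

A 7-joint arm with a two-finger parallel gripper is mounted at the origin on a cart in front of the work surface, level with it; the furniture and walls round the work are solid. World frame = base frame: x ahead of the robot, y to its left, z up, the work surface at z = 0. Lengths are in m, angles in rad, forces in N, time in s.
With the tool pointing down it reaches from about 0.4 to 0.85 m from the base axis. Payload 10.4 kg.
Tool frame: the origin (TCP) lies midway between the tips of the shut fingers; the grasp point (between the pads) lies 19 mm behind it (r.grasp_offset is the distance from the TCP to the grasp point, in m); x points along the fingers, y is the direction in which the jaws open and shut, and the axes are right-handed (so a half turn about x gives the same grasp; the last joint's range is limited). The gripper opens to 87 mm and grips with 3 to 60 N. Pads are 19 mm wide; open, the fingers measure 117 mm over their backs; the gripper's body (75 mm by 190 mm) begins 51 mm behind the grasp point.
Start: joints at [-1.214, 0.332, -0.065, 1.46, 0.022, 1.35, -0.088], TCP at [0.232, 0.58, 0.223] pointing down, gripper open.
Joint ranges: [-2.6, 2.6], [-0.5, 2.12], [-1.47, 1.34], [0.16, 2.42], [-1.27, 4.41], [0.06, 2.06], [-2.6, 2.6]. Speed limits (rad/s): [2.22, 2.22, 2.79, 2.79, 3.14, 3.14, 3.14].

INTERFACE

Orientations are given as a unit quaternion [x, y, z, w].
In Python, from bench import r, vision, close_job gives the robot as it stands. The module is installed in compiled form; this text tells all that it offers.
- The arm moves only by the shell command python3 -m pendant 'ROWS' [OPENING] [FORCE]. ROWS is text: rows parted by semicolons, each of 6 numbers parted by spaces: the shift along the tool's x, y, z in units of 0.25 m (1.0 is 0.25 m), then the turn, a rotation vector about the tool's x, y, z in units of 1.5 rad (1.0 is 1.5 rad). A call has 1 to 8 rows; each row is the pose to reach, as a shift and turn from the pose commanded when the call began, along the tool's axes at that moment; what a row does not reach only later rows make up. A row lasts 1/10 s, in which the tool goes at most 50 mm and 8.59 degrees, less where a joint would pass 70% of its speed; a pose out of reach is approached as far as the arm can. A call with a number of a shift or a turn outside -1 to 1 is refused whole. A call with a gripper value outside its range is refused whole. OPENING is the gripper command: -1 is shut, 1 is fully open, values between are in proportion, set as the call begins (- or left out, the last holds). The fingers move at their own pace and stop on an object; FORCE is the grip in N (left out, the last holds). Time passes only in rows, so rows that repeat a pose let the fingers close. It gives the time, the measured TCP pose, the force and the opening at its end, in the units of the state.
- r.read_state(): the state, without advancing time (a new reading comes with each control period).
- vision.camera(name): name is "side" or "top"; returns (picture, depth): 420x560x3 uint8, blue, green, red; 420x560 float32, m along the optical axis (not along the pixel's ray), 0 where there is no reading.
- vision.get_calibration(name): a dict with "camera_matrix" (3x3 intrinsics, pixels), "rvec" (rotation vector, rad) and "tvec" (3), from world to camera coordinates, as OpenCV has them. Camera axes: x right, y down, z forward; pixel columns grow to the right and rows downward; lengths in m; the calibration is good to about 2 mm. A picture is of the moment at which its call begins. get_calibration takes no time and is no camera call.
- close_job(): hands the job in, once; it reports no verdict.
The state is a dict: "time": time; "joint_positions": joint angles; "joint_vel": joint speeds; "joint_torque": joint torques, N m; "ee_pos": TCP position; "eef_rot": TCP orientation; "ft_force": force on the tool from outside, world axes, zero at the start; "torque": the same for the moment, N m; "width": finger opening in m.
Only numpy, scipy, OpenCV 4.12 (cv2) and the standard library are available. Lean on these libraries where they do the work, as an engineer would, in place of code of your own. Each camera call takes 0.05 s, during which the arm holds its last target. There are 200 camera calls.

TASK

Take the scraper block, wipe the loose chips off the top of the closed disc mould into the shallow tray behind it, and stand or lay the scraper back on the bare worktop. Then take the cover plate by its long edges, lift it straight up off its two dowels and finish while holding it level and still, 10 to 20 cm above the open mould, so I can see from the side whether a rubber disc has stuck to it. Don't lift or tip the cover while chips are still to be cleared (they would fall into the cavities), don't push the chips with the fingers, and leave the discs in their cavities and the other things where they are.

Things in the scene. Friction and masses are not known exactly. Their poses are not given: they have to be found in the camera images.
- mould: base of the disc mould: aluminium block 140 mm long (x) x 46 wide (y) x 34 high, does not move. Origin: centre of its underside. Its x points away from the robot, to the tray. In its top, hidden by the cover: three cavities 31.5 mm wide, 14 deep (at x -36, 0, +36 mm) and two upright dowels 8 mm thick, 8 high (at x -60, +60 mm)
- cover: loose aluminium cover, 160 mm long (x) x 56 wide (y) x 14 thick, 0.25 to 0.5 kg, flat top. Origin: centre of its underside. It lies on the mould, axes alike, underside 34 and top 48 mm above the worktop; it overhangs the base by 5 mm at the long edges, 10 mm at the ends, so fingers across its middle grip it alone. Blind holes 10 mm wide fit over the dowels
- tray: shallow steel tray 110 mm (x) x 120 (y), walls 2 thick, rim 18 high, does not move. Origin: centre of its underside; axes as the mould. Its near wall is under the cover's far overhang: what is pushed off that end drops into it. Mould and tray stand in a gap between oven and cabinet, both over 0.4 m tall, fronts at world x 0.49 m, sides at y 0.10 and -0.165 m
- scraper: scraper block on the worktop between the robot and the mould: brass foot bar 68 mm long (y) x 16 thick (x) x 16 high, on it a wooden grip 62 x 22 thick x 40 high; 56 high in all, 0.15 to 0.3 kg. Origin: centre of its flat underside. Grip it from above across its thickness, some 42 mm above the underside. Both faces alike
- chip_1: loose dark hard chip, about 14 x 13 mm and 8 mm high, on top of the cover at the start, within 22 mm of its middle line. Origin: centre of its underside
- chip_2: another such chip, about 13 x 11 mm and 9 mm high. Origin: centre of its underside
- chip_3: another such chip, about 16 x 14 mm and 7 mm high. Origin: centre of its underside
- chip_4: another such chip, about 13 x 12 mm and 8 mm high. Origin: centre of its underside. The chip centres lie 45 mm before to 65 mm behind the middle of the cover; its near end (x -80 to -55 mm) is bare
- disc_1: rubber disc, 29 mm wide and 12 mm high, in the near cavity of the mould, hidden under the cover at the start; its origin (centre of its underside) is 20 mm above the worktop. Not to be touched
- disc_2: the same in the middle cavity
- disc_3: the same, 13 mm high, in the far cavity
- timer: bystander: flat digital timer 62 x 66 x 17 mm beside the scraper. Origin: centre of its underside
- disc_large: bystander: black rubber disc 38 mm wide, 10 mm high, on the worktop to the right of the near end of the mould. Origin: centre of its underside
- crucible: bystander: small ceramic crucible 36 mm wide, 32 mm high, to the left of the near end of the mould. Origin: centre of its underside
- tweezers: bystander: steel tweezers 124 mm long lying to the left in front of the oven. Origin: centre of its underside
- brush: bystander: wooden flat brush 207 mm long lying to the right in front of the low cabinet. Origin: centre of its underside

How it is judged:
By the outcome, as a careful person would: the job done as asked, in the order asked, and still so for the second after the job is handed in, while the arm keeps its last pose, push and grip.
It also fails if it takes over 61 s, if anything falls off the work surface, if the arm or the gripper's body presses on something with over 40 N, if the wrist force passes 120 N, or if a joint passes its speed limit or range.

## Working session

There is one attempt and no reset: what is moved stays moved. The work goes in short steps, Python scripts to look and compute and a shell command to move; the robot and the scene stay as the last step left them, time stands still between calls to the robot, and variables do not carry over. Pictures are saved under pics/ and viewed, about 8 in all and at most 12, crops included, and the job is handed in when it is done.

```bash
mkdir -p pics; cat > h.py <<'E'
import numpy as np,cv2
from bench import r,vision
from scipy.spatial.transform import Rotation as R
def look(n):
    p,d=vision.camera(n);c=vision.get_calibration(n);K=np.array(c["camera_matrix"]);Rm=cv2.Rodrigues(np.array(c["rvec"],float))[0];t=np.array(c["tvec"],float).ravel()
    v,u=np.mgrid[:420,:560]
    P=np.stack([(u-K[0,2])/K[0,0]*d,(v-K[1,2])/K[1,1]*d,d],-1)
    W=(P-t)@Rm; W[d==0]=np.nan
    return p,W
def st():
    s=r.read_state();print({k:np.round(s[k],4).tolist() for k in("time","ee_pos","eef_rot","ft_force","width","joint_positions")});print(np.round(R.from_quat(s["eef_rot"]).as_matrix(),3).tolist());return s
def rows(target,rot=None):
    "shift (tool units) to world target"
    s=r.read_state();M=R.from_quat(s["eef_rot"]);print("shift",np.round(M.inv().apply(np.array(target)-s["ee_pos"])/.25,3))
    if rot is not None: print("turn",np.round((M.inv()*R.from_matrix(rot)).as_rotvec()/1.5,3))
E
python3 - <<'E'
from h import *
st();print(r.grasp_offset)
a,W=look("top");b,V=look("side")
cv2.imwrite("pics/top.png",a);cv2.imwrite("pics/side.png",b);np.save("W",W);np.save("V",V)
for n in("top","side"):
    c=vision.get_calibration(n);Rm=cv2.Rodrigues(np.array(c["rvec"],float))[0];print(n,-Rm.T@np.ravel(c["tvec"]),Rm.round(2).tolist())
E
```

```text
{'time': 0.0, 'ee_pos': [0.2316, 0.5801, 0.2217], 'eef_rot': [0.133, 0.6945, -0.134, 0.6943], 'ft_force': [-0.0801, -0.3566, -0.2472], 'width': 0.0868, 'joint_positions': [-1.2136, 0.3329, -0.0647, 1.461, 0.0216, 1.3499, -0.0885]}
[[-0.0, 0.371, 0.929], [-0.001, 0.929, -0.371], [-1.0, -0.001, 0.0]]
0.0187
top [ 0.44664792 -0.04822038  1.49891772] [[-0.02, -1.0, 0.0], [-0.99, 0.02, -0.1], [0.1, -0.0, -0.99]]
side [ 0.09528039 -0.67918307  0.84690014] [[0.78, -0.62, 0.02], [-0.43, -0.56, -0.7], [0.45, 0.54, -0.71]]
```

View pics/top.png

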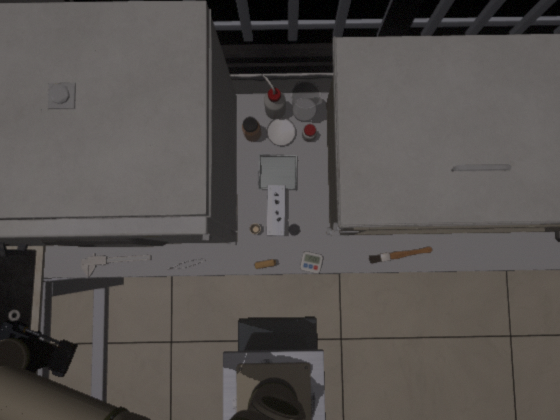

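View pics/side.png

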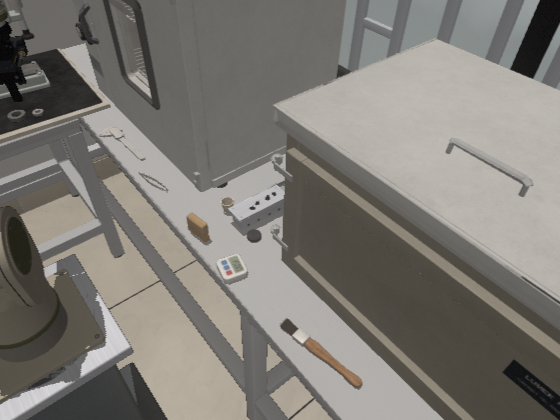

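The top view shows the cover at about (277,210), the scraper at (265,264), the timer at (312,262) and the tray at (278,172). The side view shows the scraper at (198,227) and the cover with its chips at (262,207).

```bash
python3 - <<'E'
from h import *
W=np.load("W.npy");V=np.load("V.npy");a=cv2.imread("pics/top.png")
def pts(A,u0,u1,v0,v1,z0,z1):
    S=A[v0:v1,u0:u1].reshape(-1,3);m=(S[:,2]>z0)&(S[:,2]<z1);return S[m]
def rep(n,S):
    q=cv2.minAreaRect((S[:,:2]*1000).astype(np.float32));print(n,len(S),"z",np.median(S[:,2]).round(4),"rect",np.round(q[0],1),np.round(q[1],1),round(q[2],1),"mean",S.mean(0).round(4))
rep("cover",pts(W,260,292,180,240,.038,.062))
rep("scraper top",pts(W,250,282,252,276,.04,.07)); rep("scr side",pts(V,180,218,205,250,.048,.066))
rep("coverside",pts(V,215,292,170,240,.04,.062))
rep("crucible",pts(W,245,265,222,238,.015,.045));rep("disc",pts(W,287,303,222,238,.005,.02));rep("timer",pts(W,298,326,248,276,.01,.03))
rep("table",pts(W,220,330,240,250,-.02,.02))
# chips: dark pixels on cover
g=cv2.cvtColor(a,cv2.COLOR_BGR2GRAY)
m=np.zeros_like(g);m[184:234,262:290]=(g[184:234,262:290]<75)&(W[184:234,262:290,2]>.04)
n,l,s,c=cv2.connectedComponentsWithStats(m)
for i in range(1,n): print(s[i,4],c[i].round(1),np.nanmean(W[l==i],0).round(4))
cv2.imwrite("pics/z.png",np.hstack([cv2.resize(a[150:285,235:335],None,fx=4,fy=4,interpolation=2),cv2.resize(cv2.imread("pics/side.png")[160:270,170:300][:,:98],(393,540),interpolation=2)]))
E
```

```text
cover 900 z 0.0476 rect [592.5 -17.7] [ 56.  159.8] 87.9 mean [ 0.5911 -0.0178  0.0476]
scraper top 138 z 0.0544 rect [425.3  19.5] [21.6 60.9] 9.3 mean [0.4254 0.0193 0.0543]
scr side 175 z 0.0546 rect [426.1  18.6] [22.2 62.8] 8.6 mean [0.4248 0.0173 0.0543]
coverside 1147 z 0.0473 rect [595.4  31.1] [157.1 162. ] 88.0 mean [0.5873 0.001  0.0478]
crucible 48 z 0.0284 rect [537.1  48.9] [32.3 32.3] 88.5 mean [0.5378 0.0503 0.0279]
disc 104 z 0.0098 rect [531.7 -72.5] [35.5 51.5] 15.0 mean [ 0.5325 -0.0746  0.0102]
timer 385 z 0.0169 rect [ 425.5 -134.8] [80.6 61.6] 76.5 mean [ 0.4274 -0.1279  0.0168]
table 1024 z -0.0007 rect [484.7 -11.7] [353.1  29.4] 89.0 mean [ 0.4838 -0.022  -0.0009]
6 [276.  194.5] [ 0.6406 -0.0197  0.0501]
12 [276.3 201.5] [ 0.6181 -0.0205  0.0526]
5 [276.4 212.2] [ 0.5843 -0.0202  0.0517]
10 [278.5 219. ] [ 0.5628 -0.0264  0.0517]
```

View pics/z.png

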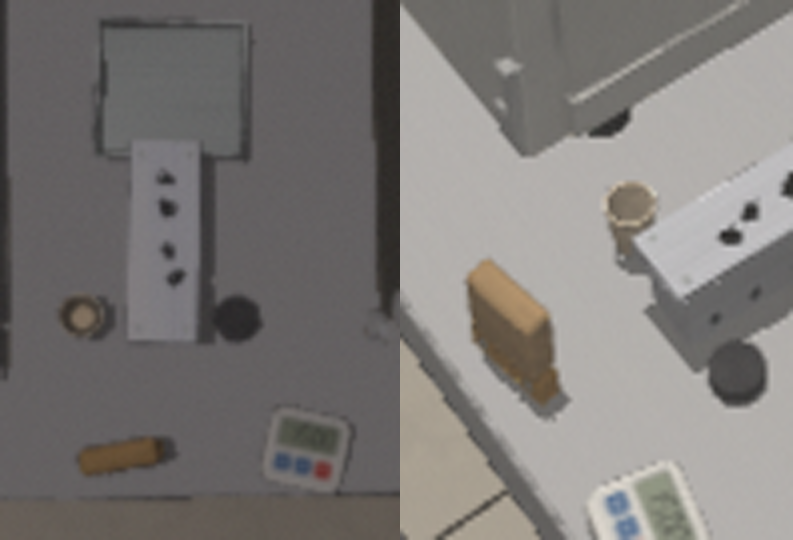

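The chips are four dark spots in a row along the cover's middle line. Scraper: (0.4255, 0.019), yaw about 9°, top at z 0.055. Cover: (0.5925, -0.018), yaw about -2°, top at z 0.048. All of these match the sizes given. I'll set out now.

```bash
python3 -m pendant '0 -0.772 0.6 0.23 0 0;0 -0.772 0.6 0.23 0 0;0 -0.772 0.6 0.23 0 0;0 -0.772 0.6 0.23 0 0;0 -0.772 0.6 0.23 0 0;0 -0.772 0.6 0.23 0 0;0 -0.772 0.6 0.23 0 0' 1 40
cat >> h.py <<'E'
def down(yaw):
    "tool x down, tool y at yaw (deg)"
    a=np.radians(yaw);x=np.array([0,0,-1.]);y=np.array([np.cos(a),np.sin(a),0]);return np.stack([x,y,np.cross(x,y)],1)
E
python3 -c "
from h import *
st();rows([.36,.12,.2],down(22));rows([.4,.05,.16],down(9))"
```

```text
time: 0.8
ee_pos: [0.2996, 0.3451, 0.2227]
eef_rot: [0.251, 0.661, -0.251, 0.661]
ft_force: [0.2, 0.4, -0.1]
width: 0.0868
{'time': 0.8, 'ee_pos': [0.2996, 0.3451, 0.2227], 'eef_rot': [0.2515, 0.6611, -0.251, 0.6609], 'ft_force': [0.2015, 0.4163, -0.1042], 'width': 0.0868, 'joint_positions': [-1.0378, -0.0432, 0.0801, 1.8859, 0.0031, 1.298, -0.1143]}
[[0.0, 0.664, 0.748], [0.001, 0.748, -0.664], [-1.0, 0.001, -0.0]]
shift [ 0.09  -0.513  0.779]
turn [ 0.307 -0.    -0.   ]
shift [ 0.25  -0.616  1.084]
turn [ 0.458 -0.    -0.   ]
```

```bash
python3 -m pendant '0 -0.513 0.779 0.307 0 0;0 -0.513 0.779 0.307 0 0;0 -0.513 0.779 0.307 0 0;0 -0.513 0.779 0.307 0 0;0 -0.513 0.779 0.307 0 0;0 -0.513 0.779 0.307 0 0;0 -0.513 0.779 0.307 0 0'
python3 -c "
from h import *
st();rows([.4255,.019,.1],down(9))"
```

```text
time: 1.5
ee_pos: [0.3603, 0.1215, 0.2226]
eef_rot: [0.395, 0.587, -0.395, 0.587]
ft_force: [-0.1, 1.0, -0.1]
width: 0.0869
{'time': 1.5, 'ee_pos': [0.3603, 0.1215, 0.2226], 'eef_rot': [0.3949, 0.5866, -0.3947, 0.5866], 'ft_force': [-0.0519, 0.9621, -0.0891], 'width': 0.0869, 'joint_positions': [-0.8098, -0.2567, 0.3108, 2.0549, 0.0798, 1.332, -0.1415]}
[[0.0, 0.926, 0.376], [0.0, 0.376, -0.926], [-1.0, 0.0, -0.0]]
shift [0.49  0.087 0.478]
turn [ 0.153 -0.    -0.   ]
```

```bash
python3 -m pendant '0 0.087 0.478 0.153 0 0;0 0.087 0.478 0.153 0 0;0 0.087 0.478 0.153 0 0;0.49 0.087 0.478 0.153 0 0;0.49 0.087 0.478 0.153 0 0;0.49 0.087 0.478 0.153 0 0;0.49 0.087 0.478 0.153 0 0'
python3 -c "
from h import *
st();rows([.4255,.019,.023],down(9))
a,W=look('side');cv2.imwrite('pics/s2.png',cv2.resize(a[120:300,100:320],None,fx=3,fy=3))"
```

```text
time: 2.2
ee_pos: [0.4232, 0.0193, 0.0971]
eef_rot: [0.457, 0.539, -0.461, 0.537]
ft_force: [-0.7, 0.9, 0.7]
width: 0.0871
{'time': 2.2, 'ee_pos': [0.4232, 0.0193, 0.0971], 'eef_rot': [0.4567, 0.5391, -0.4608, 0.5372], 'ft_force': [-0.7127, 0.8713, 0.6908], 'width': 0.0871, 'joint_positions': [-0.6863, -0.0115, 0.5359, 2.1343, 0.009, 1.0233, 0.0039]}
[[-0.006, 0.987, 0.158], [-0.003, 0.158, -0.987], [-1.0, -0.006, 0.002]]
shift [0.296 0.011 0.002]
turn [0.001 0.001 0.004]
```

View pics/s2.png

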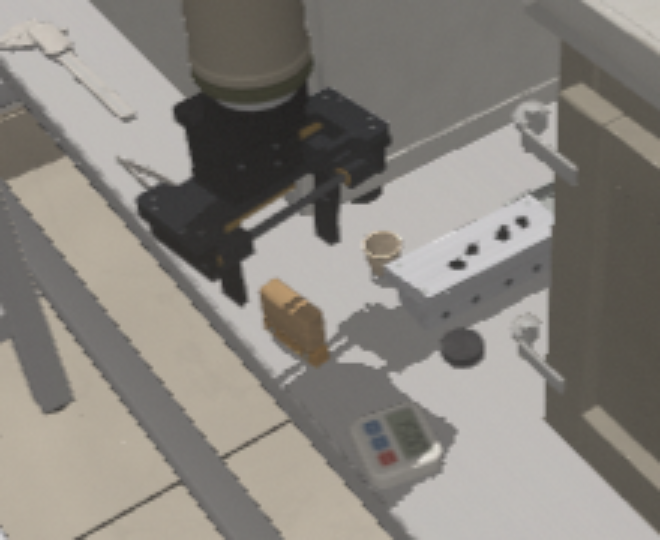

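The open fingers at crop (235,280) and (328,220) straddle the scraper at (293,320), and the approach is clear. I'll descend and grip.

```bash
python3 -m pendant '0.15 0.01 0 0 0 0;0.25 0.01 0 0 0 0;0.296 0.01 0 0 0 0;0.296 0.01 0 0 0 0;0.296 0.01 0 0 0 0'
python3 -m pendant '0 0 0 0 0 0;0 0 0 0 0 0;0 0 0 0 0 0;0 0 0 0 0 0;0 0 0 0 0 0;0 0 0 0 0 0;0 0 0 0 0 0;0 0 0 0 0 0' -1 40
python3 -c "
from h import *
st()"
```

```text
time: 2.75
ee_pos: [0.4289, 0.0189, 0.0274]
eef_rot: [0.46, 0.537, -0.459, 0.538]
ft_force: [-0.4, -0.3, 0.2]
width: 0.0872
time: 3.55
ee_pos: [0.4278, 0.0183, 0.026]
eef_rot: [0.46, 0.537, -0.46, 0.537]
ft_force: [0.3, 0.4, -0.6]
width: 0.031
{'time': 3.55, 'ee_pos': [0.4278, 0.0183, 0.026], 'eef_rot': [0.4595, 0.5375, -0.4595, 0.5374], 'ft_force': [0.3362, 0.4445, -0.6496], 'width': 0.031, 'joint_positions': [-0.6673, 0.133, 0.5483, 2.1887, -0.0929, 0.8414, 0.0951]}
[[-0.0, 0.988, 0.155], [0.0, 0.155, -0.988], [-1.0, -0.0, -0.0]]
```

```bash
python3 -m pendant '0.012 0 0 0 0 0;0.012 0 0 0 0 0;0.012 0 0 0 0 0;0.012 0 0 0 0 0;0.012 0 0 0 0 0;0.012 0 0 0 0 0'
python3 -c "
from h import *
st();rows([.4278,.0183,.14])"
```

```text
time: 4.15
ee_pos: [0.4277, 0.0183, 0.023]
eef_rot: [0.459, 0.537, -0.46, 0.537]
ft_force: [0.0, -0.2, -2.6]
width: 0.0217
{'time': 4.15, 'ee_pos': [0.4277, 0.0183, 0.023], 'eef_rot': [0.4595, 0.5375, -0.4595, 0.5374], 'ft_force': [0.0495, -0.2203, -2.5863], 'width': 0.0217, 'joint_positions': [-0.6658, 0.1396, 0.5475, 2.1907, -0.098, 0.8341, 0.0995]}
[[-0.0, 0.988, 0.155], [0.0, 0.155, -0.988], [-1.0, -0.0, -0.0]]
shift [-0.468  0.     0.   ]
```

```bash
python3 -m pendant '-0.15 0 0 0 0 0;-0.3 0 0 0 0 0;-0.468 0 0 0 0 0;-0.468 0 0 0.133 0 0;-0.468 0 0 0.133 0 0;-0.468 0 0 0.133 0 0'
cat >> h.py <<'E'
def arm():
    p,W=look("top");S=W[100:330,150:420].reshape(-1,3)
    for x in np.arange(.35,.8,.05):
        m=(S[:,0]>x-.025)&(S[:,0]<x+.025)&(S[:,2]>.15)&(S[:,1]<.2)&(S[:,1]>-.2)
        m&=~((S[:,0]>.47)&((S[:,1]>.09)|(S[:,1]<-.155)))
        if m.sum()>5: q=S[m];print(x.round(2),"y",q[:,1].min().round(3),q[:,1].max().round(3),"z at ymax",q[q[:,1].argmax(),2].round(3),"zmax",q[:,2].max().round(3))
    return p,W
E
python3 -c "
from h import *
st();rows([.5205,-.0151,.14],down(-2.1))
p,W=arm();cv2.imwrite('pics/t3.png',cv2.resize(p[90:350,150:420],None,fx=2.2,fy=2.2))
for n,u,v in(('oven',150,100),('cab',420,120)): print(n,W[v,u])"
```

```text
time: 4.75
ee_pos: [0.4278, 0.0184, 0.1402]
eef_rot: [0.511, 0.489, -0.511, 0.489]
ft_force: [-0.2, -0.2, -2.4]
width: 0.022
{'time': 4.75, 'ee_pos': [0.4278, 0.0184, 0.1402], 'eef_rot': [0.5111, 0.4889, -0.5107, 0.4888], 'ft_force': [-0.2415, -0.1838, -2.4358], 'width': 0.022, 'joint_positions': [-0.6968, -0.0714, 0.5357, 2.0816, 0.04, 1.1213, -0.2239]}
[[0.0, 0.999, -0.044], [0.0, -0.044, -0.999], [-1.0, 0.0, -0.0]]
shift [0.001 0.376 0.117]
turn [-0.005 -0.    -0.   ]
0.35 y -0.048 0.056 z at ymax 0.556 zmax 0.596
0.4 y -0.039 0.067 z at ymax 0.524 zmax 0.572
0.45 y -0.033 0.072 z at ymax 0.503 zmax 0.55
0.5 y -0.024 0.051 z at ymax 0.249 zmax 0.52
oven [0.7597158  0.21688576 0.60540135]
cab [ 0.75844986 -0.36717621  0.4423631 ]
```

View pics/t3.png

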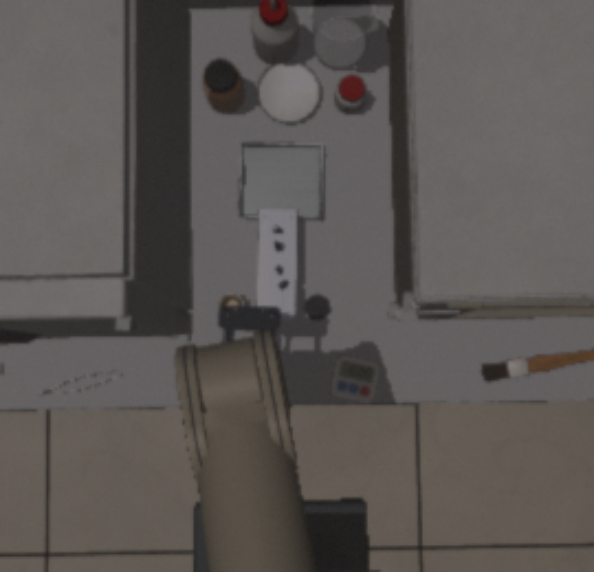

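The wrist and forearm stay within y -0.05 to 0.07, so they clear the oven at 0.10. The cover with its four chips sits at crop (277,260), untouched. Next the scraper goes over the near end.

```bash
python3 -m pendant '0 0.15 0.117 0 0 0;0 0.3 0.117 0 0 0;0 0.376 0.117 0 0 0;0 0.376 0.117 0 0 0;0.12 0.376 0.117 0 0 0;0.2 0.376 0.117 0 0 0;0.23 0.376 0.117 0 0 0;0.23 0.376 0.117 0 0 0'
python3 -c "
from h import *
st();rows([.5205,-.0151,.0725],down(-2.1))
p,W=look('side');cv2.imwrite('pics/s4.png',cv2.resize(p[130:270,170:310],None,fx=4,fy=4,interpolation=2))"
```

```text
time: 5.6
ee_pos: [0.5193, -0.015, 0.0817]
eef_rot: [-0.51, -0.49, 0.511, -0.489]
ft_force: [-0.4, 0.2, -2.1]
width: 0.0217
{'time': 5.6, 'ee_pos': [0.5193, -0.015, 0.0817], 'eef_rot': [-0.5099, -0.4897, 0.5112, -0.4888], 'ft_force': [-0.4391, 0.1662, -2.1442], 'width': 0.0217, 'joint_positions': [-0.601, 0.2603, 0.6153, 1.9268, -0.1759, 1.0099, 0.0501]}
[[-0.002, 0.999, -0.043], [-0.0, -0.043, -0.999], [-1.0, -0.002, 0.0]]
shift [0.037 0.005 0.   ]
turn [-0.004  0.     0.001]
```

View pics/s4.png

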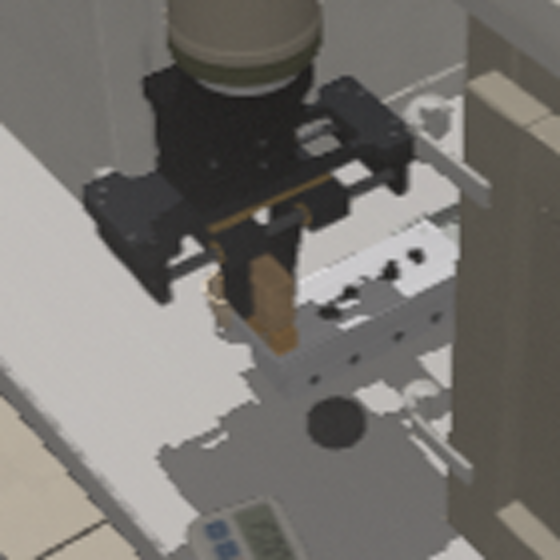

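The scraper, at crop (275,320), sits upright over the bare near end with all chips ahead of it. I'll lower it to about 1 mm above the cover and check the force.

```bash
python3 -m pendant '0.02 0 0 0 0 0;0.03 0 0 0 0 0;0.037 0 0 0 0 0;0.04 0 0 0 0 0;0.04 0 0 0 0 0;0.04 0 0 0 0 0'
python3 -c "
from h import *
st();rows([.6694,-.0205,.0725],down(-2.1))"
```

```text
time: 6.25
ee_pos: [0.5205, -0.015, 0.0727]
eef_rot: [0.511, 0.489, -0.511, 0.489]
ft_force: [0.2, -0.3, -2.3]
width: 0.0216
{'time': 6.25, 'ee_pos': [0.5205, -0.015, 0.0727], 'eef_rot': [0.5108, 0.489, -0.5107, 0.489], 'ft_force': [0.2122, -0.3415, -2.3227], 'width': 0.0216, 'joint_positions': [-0.5956, 0.2749, 0.6116, 1.9333, -0.1877, 0.9893, 0.0586]}
[[0.0, 0.999, -0.044], [0.0, -0.044, -0.999], [-1.0, 0.0, -0.0]]
shift [ 0.001  0.596 -0.004]
turn [-0.005 -0.    -0.   ]
```

```bash
python3 -m pendant '0.001 0.03 0 0 0 0;0.001 0.07 0 0 0 0;0.001 0.11 0 0 0 0;0.001 0.15 0 0 0 0;0.001 0.19 0 0 0 0;0.001 0.23 0 0 0 0;0.001 0.27 -0.002 0 0 0;0.001 0.31 -0.002 0 0 0'
python3 -m pendant '0 0.04 0 0 0 0;0 0.08 0 0 0 0;0 0.12 0 0 0 0;0 0.16 0 0 0 0;0 0.2 0 0 0 0;0 0.24 0 0 0 0;0 0.27 0 0 0 0;0 0.29 0 0 0 0'
python3 -c "
from h import *
st();rows([.681,-.021,.0725],down(-2.1))
p,W=arm();q,V=look('side');cv2.imwrite('pics/s5.png',np.hstack([cv2.resize(p[130:250,230:330],(500,600),interpolation=2),cv2.resize(q[150:250,230:280],(300,600),interpolation=2)]))"
```

```text
time: 7.05
ee_pos: [0.5987, -0.0177, 0.0722]
eef_rot: [-0.511, -0.489, 0.511, -0.489]
ft_force: [-0.2, 0.3, -2.1]
width: 0.0215
time: 7.85
ee_pos: [0.671, -0.0211, 0.0722]
eef_rot: [0.511, 0.489, -0.511, 0.489]
ft_force: [0.2, 0.7, -2.7]
width: 0.0216
{'time': 7.85, 'ee_pos': [0.671, -0.0211, 0.0722], 'eef_rot': [0.5108, 0.489, -0.5107, 0.4891], 'ft_force': [0.1767, 0.6791, -2.7077], 'width': 0.0216, 'joint_positions': [-0.4366, 0.5991, 0.5622, 1.5169, -0.3397, 1.124, 0.1512]}
[[0.0, 0.999, -0.043], [-0.0, -0.043, -0.999], [-1.0, 0.0, 0.0]]
shift [-0.001  0.04  -0.002]
turn [-0.005  0.    -0.   ]
0.35 y -0.012 0.108 z at ymax 0.622 zmax 0.653
0.4 y -0.021 0.086 z at ymax 0.594 zmax 0.624
0.45 y -0.03 0.072 z at ymax 0.555 zmax 0.597
0.5 y -0.039 0.062 z at ymax 0.533 zmax 0.572
0.55 y -0.05 0.053 z at ymax 0.509 zmax 0.548
0.6 y -0.063 0.043 z at ymax 0.482 zmax 0.523
0.65 y -0.074 0.036 z at ymax 0.483 zmax 0.499
0.7 y -0.076 0.028 z at ymax 0.458 zmax 0.481
```

View pics/s5.png

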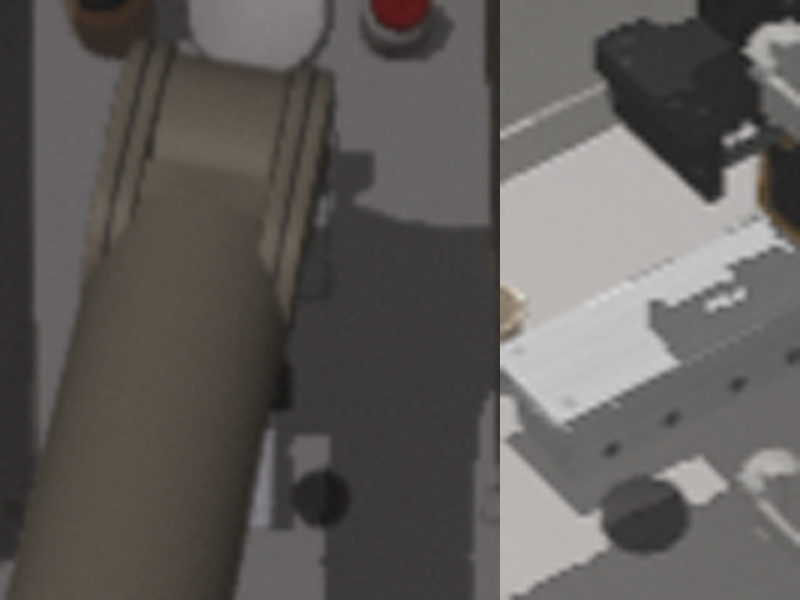

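The cover behind the scraper is clean; the arm hides its far end. I'll push 13 mm past the end, lift and pull back for a look.

```bash
python3 -m pendant '0 0.02 0 0 0 0;0 0.04 0 0 0 0;0 0.05 0 0 0 0;0 0.05 0 0 0 0;-0.1 0.05 0 0 0 0;-0.25 0.05 0 0 0 0;-0.27 0.05 0 0 0 0;-0.27 0.05 0 0 0 0'
python3 -m pendant '0 -0.1 0 0 0 0;0 -0.3 0 0 0 0;0 -0.5 0 0 0 0;0 -0.7 0 0 0 0;0 -0.9 0 0 0 0;0 -1 0 0 0 0;0 -1 0 0 0 0;0 -1 0 0 0 0'
python3 -c "
from h import *
st();rows([.4278,.0183,.14],down(9))
p,W=look('top');cv2.imwrite('pics/t6.png',cv2.resize(p[140:270,230:340],None,fx=5,fy=4.6,interpolation=2))"
```

```text
time: 8.75
ee_pos: [0.6834, -0.0216, 0.141]
eef_rot: [0.512, 0.489, -0.51, 0.489]
ft_force: [0.5, -0.1, -2.8]
width: 0.0216
time: 9.55
ee_pos: [0.4326, -0.0102, 0.1393]
eef_rot: [0.511, 0.49, -0.51, 0.489]
ft_force: [0.5, -0.4, -3.3]
width: 0.0218
{'time': 9.55, 'ee_pos': [0.4326, -0.0102, 0.1393], 'eef_rot': [0.5107, 0.4895, -0.5103, 0.489], 'ft_force': [0.5249, -0.3926, -3.317], 'width': 0.0218, 'joint_positions': [-0.7077, -0.0643, 0.6165, 2.0752, 0.0403, 1.1193, -0.1523]}
[[-0.0, 0.999, -0.043], [0.001, -0.043, -0.999], [-1.0, -0.0, -0.001]]
shift [-0.003 -0.024 -0.113]
turn [-0.133 -0.001  0.   ]
```

View pics/t6.png

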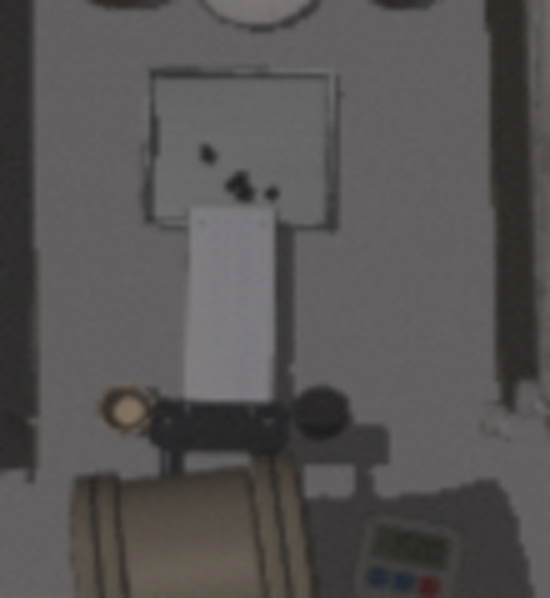

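All four chips lie in the tray: crop (208,154), a pair at (240,186), and (272,193). The cover is bare and unmoved. I'll set the scraper down where it was.

```bash
python3 -m pendant '0 -0.02 -0.113 -0.133 0 0;0 -0.02 -0.113 -0.133 0 0;0.2 -0.02 -0.113 -0.133 0 0;0.35 -0.02 -0.113 -0.133 0 0;0.42 -0.02 -0.113 -0.133 0 0;0.44 -0.02 -0.113 -0.133 0 0;0.45 -0.02 -0.113 -0.133 0 0;0.45 -0.02 -0.113 -0.133 0 0'
python3 -c "
from h import *
st();rows([.4278,.0183,.023],down(9))"
```

```text
time: 10.4
ee_pos: [0.4302, 0.0177, 0.0278]
eef_rot: [0.46, 0.537, -0.459, 0.538]
ft_force: [0.4, -0.5, -3.0]
width: 0.0217
{'time': 10.4, 'ee_pos': [0.4302, 0.0177, 0.0278], 'eef_rot': [0.4597, 0.5371, -0.4594, 0.5377], 'ft_force': [0.3801, -0.5418, -2.9642], 'width': 0.0217, 'joint_positions': [-0.7239, 0.1377, 0.612, 2.1851, -0.1051, 0.8455, 0.1093]}
[[0.001, 0.988, 0.155], [-0.0, 0.155, -0.988], [-1.0, 0.001, 0.0]]
shift [ 0.019 -0.009 -0.004]
turn [-0.001  0.    -0.001]
```

```bash
python3 -m pendant '0.008 0 0 0 0 0;0.014 0 0 0 0 0;0.018 0 0 0 0 0;0.018 0 0 0 0 0;0.018 0 0 0 0 0'
python3 -c "
from h import *
st()"
```

```text
time: 10.9
ee_pos: [0.4294, 0.0179, 0.0229]
eef_rot: [0.46, 0.537, -0.459, 0.537]
ft_force: [-0.2, -0.1, -3.2]
width: 0.0217
{'time': 10.9, 'ee_pos': [0.4294, 0.0179, 0.0229], 'eef_rot': [0.4597, 0.5374, -0.4594, 0.5374], 'ft_force': [-0.1812, -0.1106, -3.1559], 'width': 0.0217, 'joint_positions': [-0.7214, 0.1471, 0.6106, 2.1896, -0.1141, 0.8341, 0.1169]}
[[0.0, 0.988, 0.155], [0.0, 0.155, -0.988], [-1.0, 0.0, -0.0]]
```

```bash
python3 -m pendant '0.003 0 0 0 0 0;0.003 0 0 0 0 0;0.003 0 0 0 0 0'
python3 -m pendant '0 0 0 0 0 0;0 0 0 0 0 0;0 0 0 0 0 0;0 0 0 0 0 0;0 0 0 0 0 0;0 0 0 0 0 0;0 0 0 0 0 0;0 0 0 0 0 0' 1
python3 -m pendant '-0.1 0 0 0 0 0;-0.25 0 0 0 0 0;-0.4 0 0 0 0 0;-0.55 0 0 0 0 0;-0.68 0 0 0 0 0;-0.68 0 0 0 0 0;-0.68 0 0 0 0 0'
python3 -c "
from h import *
st();rows([.5925,-.0177,.18],down(-92.1));rows([.5925,-.0177,.18],down(87.9))"
```

```text
time: 11.2
ee_pos: [0.4294, 0.0178, 0.0226]
eef_rot: [0.46, 0.538, -0.459, 0.537]
ft_force: [-4.7, -1.1, 9.9]
width: 0.0219
time: 12.0
ee_pos: [0.4293, 0.0178, 0.022]
eef_rot: [0.46, 0.537, -0.46, 0.537]
ft_force: [-0.5, -1.0, -0.5]
width: 0.0774
time: 12.7
ee_pos: [0.4295, 0.0179, 0.1922]
eef_rot: [0.46, 0.537, -0.459, 0.538]
ft_force: [0.3, -0.4, 0.1]
width: 0.0869
{'time': 12.7, 'ee_pos': [0.4295, 0.0179, 0.1922], 'eef_rot': [0.46, 0.5374, -0.459, 0.5375], 'ft_force': [0.2867, -0.3822, 0.0507], 'width': 0.0869, 'joint_positions': [-0.7729, -0.1379, 0.587, 2.0122, 0.0797, 1.2441, -0.0599]}
[[0.001, 0.988, 0.155], [0.001, 0.155, -0.988], [-1.0, 0.001, -0.001]]
shift [0.05  0.622 0.242]
turn [ 1.176e+00 -1.000e-03 -0.000e+00]
shift [0.05  0.622 0.242]
turn [-0.919  0.    -0.001]
```

```bash
python3 -m pendant '0 -0.022 0.142 0 0 0;0 -0.022 0.142 -0.2 0 0;0 -0.022 0.142 -0.3 0 0;0 -0.022 0.142 -0.4 0 0;0 -0.022 0.142 -0.5 0 0;0 -0.022 0.142 -0.6 0 0;0 -0.022 0.142 -0.7 0 0;0 -0.022 0.142 -0.8 0 0'
python3 -m pendant '0 0 0 -0.119 0 0;0 0 0 -0.119 0 0;0 0 0 -0.119 0 0;0 0 0 -0.119 0 0'
python3 -c "
from h import *
s=st()
p,W=look('top');S=W[172:240,255:300].reshape(-1,3);S=S[(S[:,2]>.038)&(S[:,2]<.06)]
q=cv2.minAreaRect((S[:,:2]*1000).astype(np.float32));print(q,len(S),S[:,2].max())
S=W[250:280,245:285].reshape(-1,3);S=S[(S[:,2]>.04)&(S[:,2]<.07)];print('scraper visible',len(S))
rows([.5925,-.0177,.18],down(87.9))
p,V=look('side');S=V[200:255,175:225].reshape(-1,3);S=S[(S[:,2]>.048)&(S[:,2]<.066)];print('scraper side',len(S),S.mean(0))"
```

```text
time: 13.5
ee_pos: [0.4285, -0.0183, 0.1906]
eef_rot: [0.126, 0.697, -0.127, 0.695]
ft_force: [0.0, 0.6, 0.7]
width: 0.0869
time: 13.9
ee_pos: [0.4291, -0.0181, 0.1915]
eef_rot: [0.067, 0.704, -0.067, 0.704]
ft_force: [0.1, 0.3, -0.0]
width: 0.0872
{'time': 13.9, 'ee_pos': [0.4291, -0.0181, 0.1915], 'eef_rot': [0.0668, 0.7042, -0.0671, 0.7037], 'ft_force': [0.0685, 0.283, -0.0157], 'width': 0.0872, 'joint_positions': [-0.8677, -0.1697, 0.7461, 2.0184, 0.1212, 1.2514, 1.2141]}
[[-0.001, 0.189, 0.982], [-0.0, 0.982, -0.189], [-1.0, -0.0, -0.001]]
((592.770751953125, -17.689441680908203), (56.04962158203125, 160.4306182861328), 87.92965698242188) 898 0.0578487248260487
scraper visible 0
shift [0.046 0.125 0.641]
turn [-0.102 -0.     0.   ]
scraper side 174 [0.42720635 0.01663913 0.05435421]
```

The cover is unmoved at (0.5927, -0.0177) with yaw -2.1°, and the scraper stands upright at (0.427, 0.017). I'll go above the cover in two parts and check that the arm clears the oven.

```bash
python3 -m pendant '0.04 0.062 0.15 -0.102 0 0;0.04 0.062 0.32 -0.102 0 0;0.04 0.062 0.32 -0.102 0 0;0.04 0.062 0.32 -0.102 0 0'
python3 -c "
from h import *
s=st();arm()
rows([.5927,-.0177,.15],down(87.9))"
```

```text
time: 14.4
ee_pos: [0.5109, -0.0184, 0.1809]
eef_rot: [0.011, 0.708, -0.014, 0.706]
ft_force: [-0.5, -1.1, 1.7]
width: 0.0869
{'time': 14.4, 'ee_pos': [0.5109, -0.0184, 0.1809], 'eef_rot': [0.0112, 0.7078, -0.0139, 0.7062], 'ft_force': [-0.5314, -1.0661, 1.706], 'width': 0.0869, 'joint_positions': [-0.8726, 0.13, 0.8907, 1.8506, -0.1038, 1.213, 1.5859]}
[[-0.002, 0.035, 0.999], [-0.004, 0.999, -0.035], [-1.0, -0.004, -0.002]]
0.35 y -0.057 0.038 z at ymax 0.599 zmax 0.655
0.4 y -0.06 0.035 z at ymax 0.583 zmax 0.636
0.45 y -0.111 0.034 z at ymax 0.572 zmax 0.618
0.5 y -0.115 0.076 z at ymax 0.291 zmax 0.598
0.55 y -0.115 0.074 z at ymax 0.29 zmax 0.583
shift [0.126 0.014 0.329]
turn [ 0.001 -0.001  0.001]
```

```bash
python3 -m pendant '0 0.014 0.15 0 0 0;0 0.014 0.3 0 0 0;0 0.014 0.325 0 0 0;0.12 0.014 0.325 0 0 0;0.25 0.014 0.325 0 0 0;0.25 0.014 0.325 0 0 0;0.25 0.014 0.325 0 0 0;0.25 0.014 0.325 0 0 0'
python3 -c "
from h import *
s=st();arm()
rows([.5927,-.0177,.022],down(87.9))"
```

```text
time: 15.25
ee_pos: [0.5928, -0.0169, 0.1219]
eef_rot: [0.012, 0.706, -0.011, 0.708]
ft_force: [0.4, -0.2, -0.2]
width: 0.0869
{'time': 15.25, 'ee_pos': [0.5928, -0.0169, 0.1219], 'eef_rot': [0.0125, 0.706, -0.0114, 0.708], 'ft_force': [0.4494, -0.1719, -0.2444], 'width': 0.0869, 'joint_positions': [-0.711, 0.4349, 0.8414, 1.7117, -0.353, 1.151, 1.7669]}
[[0.003, 0.034, 0.999], [0.001, 0.999, -0.034], [-1.0, 0.002, 0.003]]
0.35 y -0.015 0.091 z at ymax 0.602 zmax 0.647
0.4 y -0.025 0.08 z at ymax 0.58 zmax 0.625
0.45 y -0.038 0.066 z at ymax 0.567 zmax 0.603
0.5 y -0.049 0.054 z at ymax 0.543 zmax 0.579
0.55 y -0.111 0.076 z at ymax 0.234 zmax 0.556
0.6 y -0.114 0.076 z at ymax 0.23 zmax 0.538
0.65 y -0.095 0.073 z at ymax 0.233 zmax 0.519
shift [ 0.399 -0.004 -0.002]
turn [ 0.002  0.002 -0.001]
```

```bash
python3 -m pendant '0.1 -0.003 0 0 0 0;0.2 -0.003 0 0 0 0;0.3 -0.003 0 0 0 0;0.36 -0.003 0 0 0 0;0.39 -0.003 0 0 0 0;0.4 -0.003 0 0 0 0;0.4 -0.003 0 0 0 0;0.4 -0.003 0 0 0 0'
python3 -c "
from h import *
s=st();rows([.5927,-.0177,.022],down(87.9))
p,W=look('side');cv2.imwrite('pics/s9.png',cv2.resize(p[120:270,170:320],None,fx=4,fy=4,interpolation=2))"
```

```text
time: 16.1
ee_pos: [0.5928, -0.0177, 0.0205]
eef_rot: [0.012, 0.707, -0.012, 0.708]
ft_force: [0.5, -0.0, 0.3]
width: 0.0872
{'time': 16.1, 'ee_pos': [0.5928, -0.0177, 0.0205], 'eef_rot': [0.0119, 0.7065, -0.0117, 0.7075], 'ft_force': [0.5402, -0.0246, 0.3474], 'width': 0.0872, 'joint_positions': [-0.642, 0.5645, 0.76, 1.7844, -0.461, 0.9775, 1.8424]}
[[0.001, 0.033, 0.999], [0.0, 0.999, -0.033], [-1.0, 0.0, 0.001]]
shift [-0.006  0.    -0.   ]
turn [ 0.002  0.001 -0.   ]
```

View pics/s9.png

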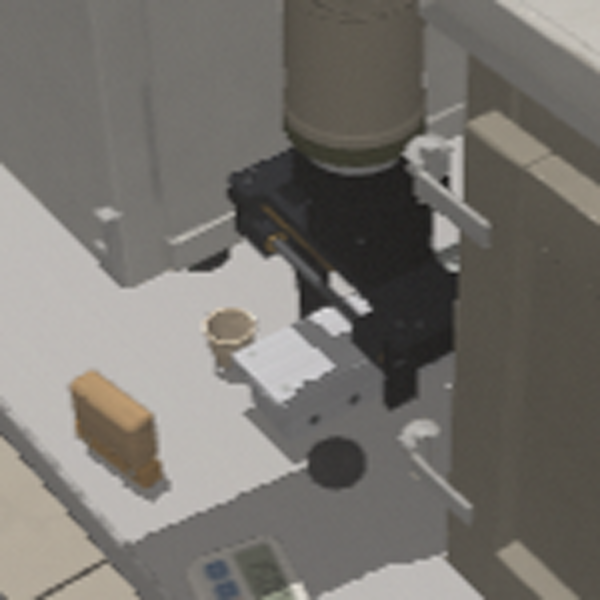

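The fingers stand either side of the cover, with the near one at crop (400,380). The scraper stands on bare worktop at (118,430). I'll grip.

```bash
python3 -m pendant '-0.006 0 0 0 0 0;-0.006 0 0 0 0 0;-0.006 0 0 0 0 0;-0.006 0 0 0 0 0;-0.006 0 0 0 0 0;-0.006 0 0 0 0 0;-0.006 0 0 0 0 0;-0.006 0 0 0 0 0' -1 55
python3 -m pendant '0 0 0 0 0 0;0 0 0 0 0 0;0 0 0 0 0 0;0 0 0 0 0 0'
```

```text
time: 16.95
ee_pos: [0.5921, -0.0172, 0.021]
eef_rot: [0.012, 0.707, -0.011, 0.707]
ft_force: [-0.4, 4.4, 0.8]
width: 0.0551
time: 17.35
ee_pos: [0.5922, -0.0172, 0.021]
eef_rot: [0.012, 0.707, -0.011, 0.707]
ft_force: [-0.4, 6.1, 2.0]
width: 0.0554
```

```bash
python3 -m pendant '0 0.002 0 0 0 0;0 0.002 0 0 0 0;-0.01 0.002 0 0 0 0;-0.02 0.002 0 0 0 0;-0.03 0.002 0 0 0 0;-0.04 0.002 0 0 0 0;-0.05 0.002 0 0 0 0;-0.06 0.002 0 0 0 0'
python3 -c "
from h import *
s=st();rows([.592,-.0172,.161],down(87.9))"
```

```text
time: 18.15
ee_pos: [0.592, -0.0178, 0.0363]
eef_rot: [0.012, 0.707, -0.012, 0.707]
ft_force: [0.7, 0.8, -4.8]
width: 0.0554
{'time': 18.15, 'ee_pos': [0.592, -0.0178, 0.0363], 'eef_rot': [0.0118, 0.707, -0.0121, 0.707], 'ft_force': [0.6804, 0.8063, -4.7852], 'width': 0.0554, 'joint_positions': [-0.655, 0.5427, 0.7756, 1.7767, -0.4422, 1.005, 1.8291]}
[[-0.0, 0.034, 0.999], [-0.0, 0.999, -0.034], [-1.0, -0.0, -0.0]]
shift [-0.499  0.002 -0.   ]
turn [ 0.002 -0.     0.   ]
```

```bash
python3 -m pendant '-0.04 0 0 0 0 0;-0.1 0 0 0 0 0;-0.17 0 0 0 0 0;-0.24 0 0 0 0 0;-0.31 0 0 0 0 0;-0.38 0 0 0 0 0;-0.44 0 0 0 0 0;-0.48 0 0 0 0 0'
python3 -m pendant '-0.015 0 0 0 0 0;-0.025 0 0 0 0 0;-0.03 0 0 0 0 0;-0.03 0 0 0 0 0;-0.03 0 0 0 0 0;-0.03 0 0 0 0 0;-0.03 0 0 0 0 0;-0.03 0 0 0 0 0'
python3 -c "
from h import *
s=st();print(np.round(s['torque'],2))
p,V=look('side');a,W=arm();cv2.imwrite('pics/s10.png',cv2.resize(p[110:270,170:320],None,fx=4,fy=3.75,interpolation=2));cv2.imwrite('pics/t10.png',a)
for n,A in(('side',V),('top',W)):
    S=A.reshape(-1,3);S=S[(S[:,0]>.5)&(S[:,0]<.69)&(abs(S[:,1]+.018)<.04)&(S[:,2]>.192)&(S[:,2]<.206)]
    S=S[(S[:,0]<.55)|(S[:,0]>.635)]
    if len(S)>9:
        X=np.c_[S[:,:2]-S[:,:2].mean(0),np.ones(len(S))];print(n,len(S),'slope x,y, z',np.linalg.lstsq(X,S[:,2],rcond=None)[0].round(4),S.min(0).round(3),S.max(0).round(3))"
```

```text
time: 18.95
ee_pos: [0.5926, -0.0174, 0.1581]
eef_rot: [0.012, 0.706, -0.012, 0.708]
ft_force: [0.7, -0.2, -4.2]
width: 0.0553
time: 19.75
ee_pos: [0.5921, -0.0172, 0.1634]
eef_rot: [0.012, 0.707, -0.012, 0.707]
ft_force: [-0.9, -0.2, -4.7]
width: 0.0557
{'time': 19.75, 'ee_pos': [0.5921, -0.0172, 0.1634], 'eef_rot': [0.0118, 0.7071, -0.0118, 0.7069], 'ft_force': [-0.9197, -0.1604, -4.6615], 'width': 0.0557, 'joint_positions': [-0.7342, 0.3933, 0.8684, 1.6668, -0.3156, 1.2294, 1.7413]}
[[-0.0, 0.033, 0.999], [-0.0, 0.999, -0.033], [-1.0, -0.0, -0.0]]
[ 0.01  0.02 -0.  ]
0.35 y -0.02 0.084 z at ymax 0.624 zmax 0.664
0.4 y -0.03 0.073 z at ymax 0.607 zmax 0.645
0.45 y -0.041 0.064 z at ymax 0.585 zmax 0.628
0.5 y -0.051 0.053 z at ymax 0.561 zmax 0.608
0.55 y -0.111 0.075 z at ymax 0.273 zmax 0.591
0.6 y -0.112 0.075 z at ymax 0.27 zmax 0.574
0.65 y -0.081 0.075 z at ymax 0.269 zmax 0.561
side 10 slope x,y, z [-0.0228  0.0092  0.1926] [ 0.52  -0.038  0.192] [ 0.546 -0.003  0.194]
```

View pics/s10.png

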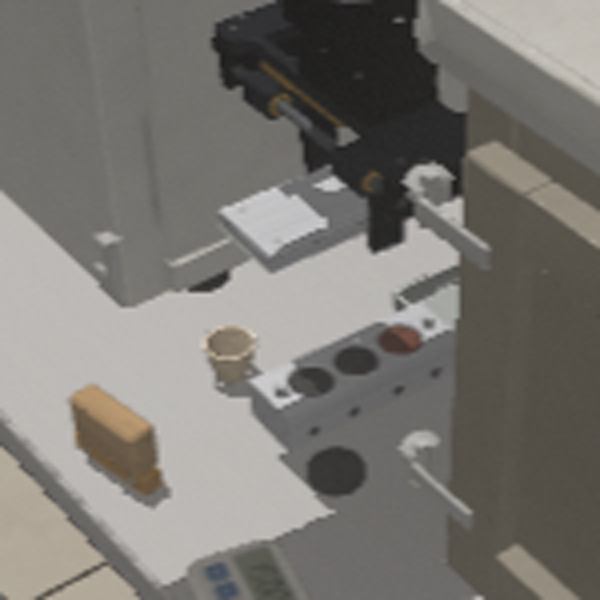

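The cover hangs over the open mould at crop (290,215). Three discs show in their cavities at (312,380), (356,360) and (400,338), and no disc hangs from the visible near part of the cover. My height window cut off the cover top, so I'll check the level, drift and disc heights again.

```bash
python3 -c "
from h import *
p,V=look('side');a,W=look('top')
def fit(n,A,x0,x1):
    S=A.reshape(-1,3);S=S[(S[:,0]>x0)&(S[:,0]<x1)&(abs(S[:,1]+.018)<.026)&(S[:,2]>.18)&(S[:,2]<.2)]
    if len(S)<9: return print(n,len(S))
    m=S.mean(0);X=np.c_[S[:,:2]-m[:2],np.ones(len(S))];print(n,len(S),np.linalg.lstsq(X,S[:,2],rcond=None)[0].round(4),m.round(4))
fit('side',V,.513,.552);fit('top',W,.51,.675);fit('topfar',W,.635,.675)
S=V.reshape(-1,3)
for x in(-36,0,36):
    c=np.array([.5927,-.0177])+x/1000*np.array([np.cos(.0366),-np.sin(.0366)]);q=S[np.hypot(*(S[:,:2]-c).T)<.012];q=q[q[:,2]<.06];print(x,len(q),np.median(q[:,2]) if len(q) else '')
g=cv2.cvtColor(a,6);m=(g<60)&(W[...,2]<.03)&(W[...,0]>.665)&(W[...,0]<.775)&(abs(W[...,1]+.022)<.055)
n,l,s,c=cv2.connectedComponentsWithStats(m.astype(np.uint8));print([(int(s[i,4]),np.nanmean(W[l==i],0).round(3).tolist()) for i in range(1,n) if s[i,4]>2])
st()"
```

```text
side 282 [0.0461 0.0432 0.1888] [ 0.5305 -0.0208  0.1888]
top 0
topfar 0
-36 43 0.031753476028470916
0 43 0.03156600323228367
36 44 0.031994224884697775
[]
{'time': 19.95, 'ee_pos': [0.5922, -0.0172, 0.1635], 'eef_rot': [0.0118, 0.707, -0.0117, 0.707], 'ft_force': [-1.0765, 0.1565, -4.3616], 'width': 0.0552, 'joint_positions': [-0.7342, 0.3931, 0.8684, 1.6667, -0.3156, 1.2294, 1.7413]}
[[0.0, 0.033, 0.999], [0.0, 0.999, -0.033], [-1.0, 0.0, 0.0]]
```

```bash
python3 -c "
from h import *
p,V=look('side');B=np.load('V.npy')
for n,A,z in(('now',V,.189),('start',B,.0475)):
    S=A.reshape(-1,3);S=S[(S[:,0]>.517)&(S[:,0]<.55)&(abs(S[:,1]+.018)<.021)&(abs(S[:,2]-z)<.008)];m=S.mean(0);X=np.c_[S[:,:2]-m[:2],np.ones(len(S))];print(n,len(S),np.linalg.lstsq(X,S[:,2],rcond=None)[0].round(4),m.round(4))
st()"
```

```text
now 157 [-0.0033 -0.0005  0.19  ] [ 0.5335 -0.0184  0.19  ]
start 151 [-0.0015 -0.0025  0.0475] [ 0.5332 -0.0182  0.0475]
{'time': 20.0, 'ee_pos': [0.5922, -0.0172, 0.1635], 'eef_rot': [0.0118, 0.707, -0.0117, 0.707], 'ft_force': [-1.1378, 0.6036, -4.2493], 'width': 0.0555, 'joint_positions': [-0.7342, 0.393, 0.8685, 1.6667, -0.3156, 1.2294, 1.7412]}
[[0.0, 0.033, 0.999], [0.0, 0.999, -0.033], [-1.0, 0.0, 0.0]]
```

The cover is level, with a slope under 0.2°. Its top is at z 0.190, so the underside is 0.176, about 14 cm above the mould top. I'll hand in.

```bash
python3 -c "
from bench import close_job
print(close_job())"
```

```text
the job is handed in; nothing more can be done
None
```

The job is done and handed in at 20 s of the 61 s allowed. I wiped the four chips into the tray with the scraper and stood the scraper back on the worktop. Then I gripped the cover by its long edges and lifted it straight off the dowels.

**Last checks**
- **Cover:** it is held still and level, with a slope under 0.2°. Its underside is about 14 cm above the mould top. A first fit suggested about 2.6° of tilt, but it took in points at the cover's edges. A narrower fit matched the slope at the start.
- **Discs:** all three are in their cavities, with tops at about 32 mm. I saw no disc hanging from the cover, though the gripper and cabinet hide its far part.
- **Chips:** after the sweep all four lay in the tray and the cover was bare. The last attempt to count them from above found none, because the arm hides the tray.
- **Scraper:** it stands upright within about 2 mm of its starting place. I pressed it down with about 13 N as I set it down.
- **Other things:** the crucible, large disc and timer looked unmoved in the pictures. The arm never went near the tweezers or brush on its way, but I did not check those two separately.

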